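# Zero the bench scale with its empty beaker

## Task

Zero the bench scale with its empty beaker on it: tip the four brass spacers out of the beaker into the parts tray, stand the beaker back upright on the scale's pan and let go of it. Then take the screwdriver from its stand, reach its blade down through the small round hole in the scale's front deck and hold the recessed switch under it fully down; finish while still gripping the screwdriver and holding the switch down. Leave the two brass weights behind the scale and the caliper where they are.

Things in the scene. Friction and masses are not known exactly. Their poses are not given: they have to be found in the camera images.
- beaker_center (a point): Plain off-white open plastic beaker, 52 mm across the rim, 46 mm across the foot, 70 mm tall, 45 g, on the scale's pan at the start; 15 N of grip holds it. This point is on its axis, 35 mm above its foot; z runs up to the mouth. The spacers stand loose on its floor and slide easily (friction 0.3): tip the axis about 120 degrees from upright and shake a little to let them all slide out.
- spacer0_center (a point): One of four loose brass hexagon spacers, 12 mm across the flats, 25 mm long, 27 g, in the beaker at the start. This point is its centre; z is its long axis.
- spacer1_center (a point): One of four loose brass hexagon spacers, 12 mm across the flats, 25 mm long, 27 g, in the beaker at the start. This point is its centre; z is its long axis.
- spacer2_center (a point): One of four loose brass hexagon spacers, 12 mm across the flats, 25 mm long, 27 g, in the beaker at the start. This point is its centre; z is its long axis.
- spacer3_center (a point): One of four loose brass hexagon spacers, 12 mm across the flats, 25 mm long, 27 g, in the beaker at the start. This point is its centre; z is its long axis.
- tray_floor (a point): Shallow open grey parts tray, fixed to the table: 150 mm (its x) by 130 mm (its y) outside, walls 4 mm thick, rim 42 mm above the table, on the robot's left. This point is the centre of its inner floor, 4 mm above the table; z is up.
- pan_top (a point): Low white bench scale, fixed, 220 mm (its x, the far end is +x) by 160 mm (its y): a flat steel pan 142 mm (x) by 150 mm (y) at the far end, and a front deck nearer to the robot with a tilted display (on the left half, top 62 mm above the table) and the small hole. This point is the centre of the pan's top face, 62 mm above the table; axes are the scale's, z up.
- aperture (a point): Round hole, 14 mm in diameter, with a thin grey collar, in the flat front deck of the scale, on the deck's right half. This point is the centre of the hole's mouth at the deck's top face, 45 mm above the table; the hole goes straight down. It lies 115 mm nearer (-x) and 52 mm to the right (-y) of the pan's centre in the scale's axes.
- switch_cap (a point): Centre of the top face of the recessed zero switch: a flat round cap 11.6 mm in diameter at the bottom of that hole, 12 mm below the deck's face when not pressed; it goes straight down 5 mm.
- zero_switch (a joint): Travel of the recessed zero switch in m: 0 released, 0.005 fully down. It springs back when let go; it starts to move at about 1.5 N and is fully down at about 4.5 N.
- driver_grip (a point): Screwdriver, 190 mm long, standing blade down in its stand: brown handle 26 mm thick and 89 mm long at the top, straight steel shaft 5.8 mm thick and 100 mm long below, 70 g. This point is on its axis in the handle, 145 mm above the blade's tip (45 mm below the handle's top end), about 155 mm above the table at the start. y points up the axis from blade to handle (within 4 degrees).
- driver_tip (a point): Tip of the screwdriver's blade, on the axis; about 10 mm above the table at the start.
- stand_top (a point): Wooden screwdriver stand, fixed, on the robot's right: 56 mm (x) by 84 mm (y), 64 mm tall. This point is the centre of its top and of the middle bore (7.5 mm wide, 54 mm deep) that holds the blade; lift it straight up 60 mm or more to clear. A test instrument 225 mm tall stands behind, its front about 95 mm beyond the screwdriver in x: a wide gripper best closes along y here.
- weight_200: Bystander: smaller brass weight, 28 mm wide, 46 mm tall, behind the scale. Origin at its foot.
- weight_500: Bystander: larger brass weight, 38 mm wide, 62 mm tall, behind the scale. Origin at its foot.
- caliper: Bystander: vernier caliper, 262 mm long, lying on the table at the right. Origin under its middle.
Things that resemble listed ones, but are neither listed nor needed, are in the scene too. Leave any green or turquoise look-alike of the part that bears beaker_center alone.

How it is judged:
On the way, in this order (a step that is already met when the one before it is completed fails the run):
1. all four spacers are in the tray (x of spacer0_center in the frame of tray_floor between -0.073 and 0.073 m and y of spacer0_center in the frame of tray_floor between -0.063 and 0.063 m and z of each of spacer0_center, spacer1_center, spacer2_center, spacer3_center in the frame of tray_floor below 0.037 m and x of spacer1_center in the frame of tray_floor between -0.073 and 0.073 m and y of spacer1_center in the frame of tray_floor between -0.063 and 0.063 m and x of spacer2_center in the frame of tray_floor between -0.073 and 0.073 m and y of spacer2_center in the frame of tray_floor between -0.063 and 0.063 m and x of spacer3_center in the frame of tray_floor between -0.073 and 0.073 m and y of spacer3_center in the frame of tray_floor between -0.063 and 0.063 m), for 0.2 s.
2. the empty beaker stands upright on the pan, let go (all of step 1 and horizontal distance between beaker_center and pan_top below 0.046 m and angle between beaker_center's own z axis and vertical below 0.1 rad and z of beaker_center in the frame of pan_top below 0.042 m and contact force between the fingers and beaker below 0.1 N), for 0.2 s.
At the end, for the whole second after the job is handed in: Spacers in the tray, below its rim; beaker upright (0.1 rad) on the pan, axis within 46 mm of its centre, let go; blade tip in the hole presses the switch (over 2 N) at least 4 of its 5 mm down; the fingers grip the screwdriver, the arm does not lean on the scale; the program ends so holding (all of step 2 and value of joint zero_switch above 0.004 m and contact force between driver and zero_switch above 2 N and contact force between the fingers and driver above 2 N and horizontal distance between driver_tip and aperture below 0.0075 m and z of driver_tip in the frame of aperture below -0.01 m and contact force between the arm and scale below 0.5 N); the arm keeps its last pose, push and grip.
It fails at once if the smaller weight is pushed away (more than 20 mm) (distance of weight_200 from where it was at the start of the episode above 0.02 m).
It fails at once if the larger weight is pushed away (more than 20 mm) (distance of weight_500 from where it was at the start of the episode above 0.02 m).
It fails at once if the caliper is pushed away (more than 20 mm) (distance of caliper from where it was at the start of the episode above 0.02 m).
It also fails if it takes over 69 s, if anything falls off the work surface, if the arm or the gripper's body presses on something with over 40 N, if the wrist force passes 120 N, or if a joint passes its speed limit or range.

## Robot

A 7-joint arm with a two-finger parallel gripper is mounted at the origin on a cart in front of the work surface, level with it; the furniture and walls round the work are solid. World frame = base frame: x ahead of the robot, y to its left, z up, the work surface at z = 0. Lengths are in m, angles in rad, forces in N, time in s.
With the tool pointing down it reaches from about 0.4 to 0.85 m from the base axis. Payload 10.4 kg.
Tool frame: the origin (TCP) lies on the centre line of the jaws, within the pads' length; the fingertips stand 17 mm ahead of it and the grasp point (between the pads) lies 2 mm behind it; z points along the fingers, y is the line along which they close (so a half turn about z gives the same grasp; the last joint's range is limited). The gripper opens to 85 mm and grips with 20 to 120 N. Pads are 22 mm wide; open, the fingers measure 114 mm over their backs; the gripper's body (76 mm by 85 mm) begins 54 mm behind the grasp point. The pads swing forward as they close: fully open they stand 13 mm farther back than shut.
Start: joints at [1.194, 0.332, -0.065, 1.46, 0.022, 1.35, -0.088], TCP at [0.217, -0.586, 0.248] pointing down, gripper open.
Joint ranges: [-2.6, 2.6], [-0.5, 2.12], [-1.47, 1.34], [0.16, 2.42], [-1.27, 4.41], [0.06, 2.06], [-2.6, 2.6]. Speed limits (rad/s): [2.22, 2.22, 2.79, 2.79, 3.14, 3.14, 3.14].

## Interface

Orientations are given as a unit quaternion [x, y, z, w].
In Python, from workcell import sensors, imaging, order, spotter gives the robot as it stands. The module is installed in compiled form; this text tells all that it offers.
- The arm moves only by the shell command python3 -m inch 'ROWS' [FORCE]. ROWS is JSON, a list that holds one entry, the list of rows, each a list of 7 numbers: the shift along the tool's x, y, z in m, then the turn, a rotation vector about the tool's x, y, z in rad, then the closure, from -1 (fully open) to 1 (shut). In form: [[[x, y, z, ax, ay, az, hand], ...]]. A call has 1 to 10 rows; each row is the pose to reach, as a shift and turn from the pose commanded when the call began, along the tool's axes at that moment; what a row does not reach only later rows make up. A row lasts 1/10 s, in which the tool goes at most 50 mm and 8.59 degrees, less where a joint would pass 70% of its speed; a pose out of reach is approached as far as the arm can. A call with a gripper value outside its range is refused whole. The fingers move at their own pace and stop on an object; FORCE is the grip in N (left out, the last holds). Time passes only in rows, so rows that repeat a pose let the fingers close. It gives the time, the measured TCP pose, the force, the opening and the grip force at its end, in the units of the state.
- sensors.get_obs(): the state, without advancing time (a new reading comes with each control period).
- imaging.camera(name): name is "side" or "top" or "wrist"; returns the picture (420x560x3 uint8, blue, green, red); there is no depth.
- imaging.calibration(name): a dict with "mtx" (3x3 intrinsics, pixels), "R" (3x3) and "t" (3): a world point X has camera coordinates R X + t; the wrist camera has in their place "tool_from_camera" (4x4, takes a point from camera to tool coordinates, whose origin is the TCP and whose axes are the flange's). Camera axes: x right, y down, z forward; pixel columns grow to the right and rows downward; lengths in m; the calibration is good to about 2 mm. A picture is of the moment at which its call begins: read the wrist's pose just before it. calibration takes no time and is no camera call.
- order.hand_in(): hands the job in; it is judged then, once.
Trained networks look in the newest picture that a camera, given by its name, has taken for a name from the list of things; names that differ only in an ending like _2 or _b are one class to them, and where a whole thing is asked for, a point or a joint stands for the part that bears it (a point fixed in the world has none). Each returns a list of dicts, best first, with "conf" (0 to 1); they miss things now and then, are a little off and sometimes report something else, mostly with a low value. They report only what shows in the picture. A call takes as long as a camera call. They do not tell look-alikes from the thing itself.
- spotter.look_for(label, camera): "pixel" ([column, row] in pixels, amid what is visible of it).
The state is a dict: "clock": time; "joint_pos": joint angles; "joint_velocities": joint speeds; "tau": joint torques, N m; "position": TCP position; "ee_rot": TCP orientation; "ft_force": force on the tool from outside, world axes, zero at the start; "torque": the same for the moment, N m; "grip_width": opening from 0.0 (shut) to 1.0 (fully open); "grasp_force": force on a finger pad.
Only numpy, scipy, OpenCV 4.12 (cv2) and the standard library are available. Lean on these libraries where they do the work, as an engineer would, in place of code of your own. Each camera call takes 0.05 s, during which the arm holds its last target. There are 200 camera calls.

## Working session

There is one attempt and no reset: what is moved stays moved. The work goes in short steps, Python scripts to look and compute and a shell command to move; the robot and the scene stay as the last step left them, time stands still between calls to the robot, and variables do not carry over. Pictures are saved under pics/ and viewed, at most 13 in all, crops included, and the job is handed in when it is done.

```bash
mkdir -p pics; cat > h.py <<'E'
import numpy as np,cv2
from scipy.spatial.transform import Rotation as Rn
from workcell import sensors,imaging,order,spotter
def shot(c,f=None):
    o=sensors.get_obs(); im=np.array(imaging.camera(c))
    if f: cv2.imwrite('pics/'+f,im)
    return o,im
def cam(c,o=None):
    k=imaging.calibration(c); K=np.array(k['mtx'])
    if 'R' in k:
        R=np.array(k['R']);t=np.array(k['t']).ravel(); return K,R.T,-R.T@t
    T=np.array(k['tool_from_camera']); W=Rn.from_quat(o['ee_rot']).as_matrix()
    return K,W@T[:3,:3],W@T[:3,3]+np.array(o['position'])
def ray(c,px,o=None):
    K,R,p=cam(c,o); d=R@np.linalg.solve(K,[px[0],px[1],1.]); return p,d/np.linalg.norm(d)
def atz(c,px,z,o=None):
    p,d=ray(c,px,o); return p+d*(z-p[2])/d[2]
def tri(rays):
    A=np.zeros((3,3));b=np.zeros(3)
    for p,d in rays:
        P=np.eye(3)-np.outer(d,d);A+=P;b+=P@p
    x=np.linalg.solve(A,b); return x,[round(float(np.linalg.norm((np.eye(3)-np.outer(d,d))@(x-p))),4) for p,d in rays]
def proj(c,X,o=None):
    K,R,p=cam(c,o); q=K@(R.T@(np.array(X)-p)); return q[:2]/q[2]
E
python3 - <<'E'
from h import *
np.set_printoptions(precision=3,suppress=True)
print(sensors.get_obs())
for c in('top','side'):
    shot(c,c+'0.png'); print(c,cam(c)[2])
    for n in('beaker_center','tray_floor','pan_top','aperture','driver_grip','stand_top','spacer0_center'):
        print(n,[(np.round(r['pixel']).tolist(),round(r['conf'],2)) for r in spotter.look_for(n,c)[:3]])
E
```

```text
{'clock': 0.0, 'joint_pos': array([ 1.194,  0.333, -0.065,  1.461,  0.022,  1.35 , -0.089]), 'joint_velocities': array([ 0.001, -0.   ,  0.002,  0.001,  0.001,  0.001, -0.001]), 'tau': array([ -0.   , -62.545,   0.049, -39.161,   0.016,   0.01 ,   0.   ]), 'position': array([ 0.216, -0.586,  0.248]), 'ee_rot': array([ 0.984,  0.176, -0.   , -0.001]), 'ft_force': array([-0.277, -0.963, -0.212]), 'torque': array([ 0.089, -0.02 , -0.039]), 'grasp_force': 0.0, 'grip_width': 0.9976522577229906}
top [ 0.464 -0.098  1.642]
beaker_center [([179.0, 200.0], 0.58), ([140.0, 204.0], 0.53), ([237.0, 209.0], 0.51)]
tray_floor [([158.0, 255.0], 0.63)]
pan_top [([244.0, 228.0], 0.72)]
aperture [([245.0, 228.0], 0.56)]
driver_grip []
stand_top [([333.0, 264.0], 0.93)]
spacer0_center []
side [0.561 0.978 0.542]
beaker_center [([333.0, 227.0], 0.95), ([259.0, 298.0], 0.73), ([280.0, 235.0], 0.65)]
tray_floor [([339.0, 326.0], 0.68)]
pan_top [([299.0, 263.0], 0.55)]
aperture [([299.0, 262.0], 0.71), ([339.0, 327.0], 0.64)]
driver_grip [([342.0, 177.0], 0.58)]
stand_top [([341.0, 212.0], 0.9)]
spacer0_center []
```

View pics/top0.png

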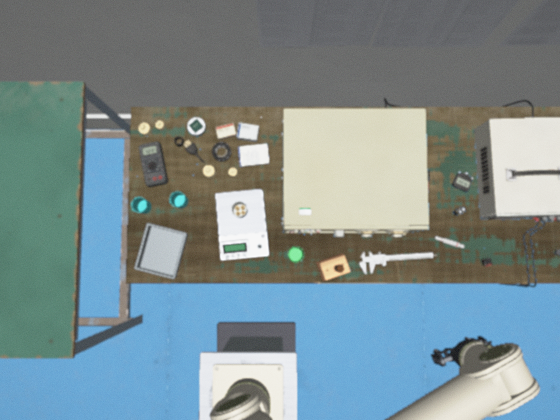

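View pics/side0.png

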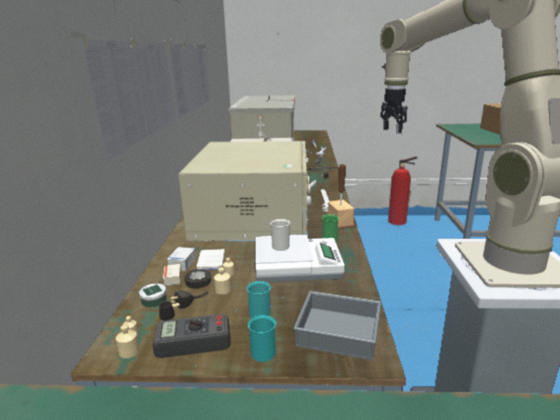

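Top view: the beaker is at (240,210) on the scale, tray at (161,251), stand and driver at about (336,267), hole near (262,247), and the weights at (208,171) and (233,172). The turquoise and green cups are look-alikes. The side view agrees, with the beaker at (280,235).

```bash
python3 - <<'E'
from h import *
np.set_printoptions(precision=3,suppress=True)
print('beaker rim',atz('top',(240,210),.13), tri([ray('top',(240,210)),ray('side',(280,235))]))
for n,px,z in(('scale c',(243,225),.05),('scaleNL',(216,192),.055),('NR',(263,191),.055),('FL',(219,259),.045),('FR',(269,257),.045),('hole',(262,247),.045),('traytop',(161,251),.042),('t1',(148,223),.042),('t2',(186,231),.042),('t3',(175,278),.042),('t4',(136,268),.042),('stand',(334,267),.064),('driver',(340,268),.2),('w1',(208,171),.05),('w2',(233,172),.05),('greencup',(295,254),.07),('turq',(178,200),.07)):
    print(n,atz('top',px,z))
print('driver',tri([ray('top',(339,268)),ray('side',(342,177))]))
E
python3 - <<'E'
import cv2
a=cv2.imread('pics/top0.png')[180:290,125:355]
cv2.imwrite('pics/c.png',cv2.resize(a,None,fx=3.4,fy=3.4,interpolation=3))
E
```

```text
beaker rim [0.612 0.018 0.13 ] (array([0.616, 0.021, 0.095]), [0.0003, 0.0003])
scale c [0.57  0.014 0.05 ]
scaleNL [0.679 0.104 0.055]
NR [ 0.682 -0.051  0.055]
FL [0.459 0.092 0.045]
FR [ 0.465 -0.071  0.045]
hole [ 0.498 -0.048  0.045]
traytop [0.485 0.284 0.042]
t1 [0.577 0.329 0.042]
t2 [0.551 0.203 0.042]
t3 [0.397 0.236 0.042]
t4 [0.429 0.365 0.042]
stand [ 0.433 -0.282  0.064]
driver [ 0.433 -0.284  0.2  ]
w1 [0.75  0.132 0.05 ]
w2 [0.747 0.049 0.05 ]
greencup [ 0.475 -0.156  0.07 ]
turq [0.65  0.226 0.07 ]
driver (array([ 0.43 , -0.286,  0.158]), [0.0019, 0.0019])
```

View pics/c.png

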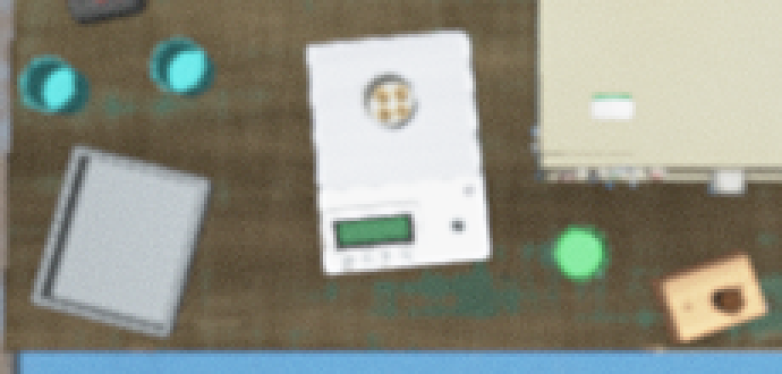

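```bash
cat > go.py <<'E'
# x y z az down roll (deg) [fwd]: print shift+turn from measured pose to TCP target; fwd mm along tool axis
import sys
from h import *
np.set_printoptions(precision=4,suppress=True)
x,y,z,az,dn,ro=map(float,sys.argv[1:7]); a,d=np.radians([az,dn])
h=np.array([np.cos(a),np.sin(a),0]);Z=np.array([0,0,1.])
tz=h*np.cos(d)-Z*np.sin(d); tx=h*np.sin(d)+Z*np.cos(d)
T=np.c_[tx,np.cross(tz,tx),tz]@Rn.from_euler('z',ro,degrees=True).as_matrix()
o=sensors.get_obs(); W=Rn.from_quat(o['ee_rot']).as_matrix()
rv=Rn.from_matrix(W.T@T).as_rotvec(); s=W.T@(np.array([x,y,z])-o['position'])
print('shift',s,'turn',rv,'rows>=',np.ceil(max(np.linalg.norm(s)/.05,np.degrees(np.linalg.norm(rv))/8.59)))
print('pos',o['position'],'q',o['joint_pos'],'t',o['clock'],'grip',o['grip_width'],o['grasp_force'],'F',o['ft_force'])
E
python3 go.py .45 -.15 .34 72 90 0; python3 go.py .42 .25 .34 105 90 0
```

```text
shift [ 0.3702 -0.3284 -0.0917] turn [ 0.0001  0.     -0.9028] rows>= 11.0
pos [ 0.2165 -0.5863  0.2483] q [ 1.1944  0.3322 -0.0647  1.4601  0.0216  1.3499 -0.0885] t 0.8 grip 0.9988926782155165 0.0 F [-0.0042 -0.4932  0.9511]
shift [ 0.4806 -0.714  -0.0917] turn [ 0.0001  0.0001 -1.4788] rows>= 18.0
pos [ 0.2165 -0.5863  0.2483] q [ 1.1944  0.3322 -0.0647  1.4601  0.0216  1.3499 -0.0885] t 0.8 grip 0.9988926782155165 0.0 F [-0.0042 -0.4932  0.9511]
```

```bash
R='[0.37,-0.328,-0.092,0,0,-0.903,-1]'; python3 -m inch '[[[0.1,-0.09,-0.09,0,0,-0.25,-1],[0.37,-0.328,-0.092,0,0,-0.903,-1],[0.37,-0.328,-0.092,0,0,-0.903,-1],[0.37,-0.328,-0.092,0,0,-0.903,-1],[0.37,-0.328,-0.092,0,0,-0.903,-1],[0.37,-0.328,-0.092,0,0,-0.903,-1],[0.37,-0.328,-0.092,0,0,-0.903,-1],[0.37,-0.328,-0.092,0,0,-0.903,-1],[0.37,-0.328,-0.092,0,0,-0.903,-1],[0.37,-0.328,-0.092,0,0,-0.903,-1]]]'; python3 go.py .42 .22 .34 105 90 0
```

```text
clock: 1.8
position: [0.447, -0.1549, 0.3399]
ee_rot: [0.809, 0.588, 0.0, 0.001]
ft_force: [0.3, -0.8, -0.4]
grip_width: 1.0
grasp_force: 0.0
shift [ 0.3482 -0.1416 -0.0004] turn [ 0.0008  0.0009 -0.576 ] rows>= 8.0
pos [ 0.447  -0.1549  0.3399] q [ 0.794  -0.0152 -0.544   1.6673 -0.0073  1.4863 -0.0635] t 1.8 grip 0.9997254041555053 0.0 F [ 0.3464 -0.8283 -0.3901]
```

```bash
python3 -m inch '[[[0.17,-0.11,0,0,0,-0.35,-1],[0.17,-0.11,0,0,0,-0.35,-1],[0.17,-0.11,0,0,0,-0.35,-1],[0.17,-0.11,0,0,0,-0.35,-1],[0.17,-0.11,0,0,0,-0.35,-1]]]'; python3 - <<'E'
from h import *
shot('wrist','w1.png')
for n in('beaker_center','pan_top','aperture','tray_floor'):
    print(n,[(np.round(r['pixel']).tolist(),round(r['conf'],2)) for r in spotter.look_for(n,'wrist')[:3]])
E
python3 go.py .42 .22 .34 105 90 0
```

```text
clock: 2.3
position: [0.3931, 0.0448, 0.34]
ee_rot: [0.691, 0.723, 0.0, 0.001]
ft_force: [-0.0, -0.3, 1.3]
grip_width: 1.0
grasp_force: 0.0
beaker_center [([519.0, 16.0], 0.87), ([490.0, 202.0], 0.78), ([330.0, 310.0], 0.58)]
pan_top [([415.0, 178.0], 0.69)]
aperture [([415.0, 174.0], 0.58)]
tray_floor [([392.0, 9.0], 0.58)]
shift [ 0.1815  0.0316 -0.0008] turn [-0.0002 -0.0002 -0.2278] rows>= 4.0
pos [0.3946 0.0375 0.3392] q [ 0.654  -0.2316 -0.7097  1.8161 -0.1506  1.5035  0.0019] t 2.55 grip 0.9997455404586381 0.0 F [ 0.2103 -0.123  -0.8495]
```

View pics/w1.png

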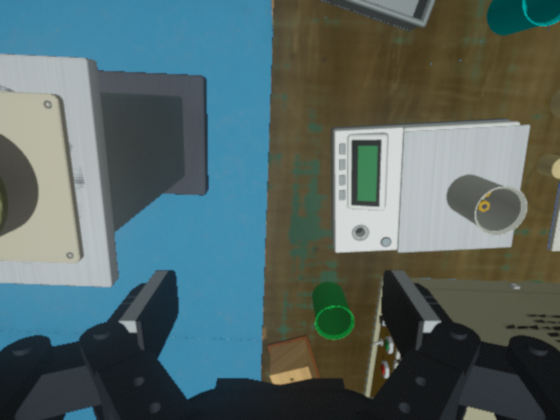

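The wrist view shows the hole at (360,232), the beaker rim centred at (500,209), the display on the left half, and the green cup at (334,320).

```bash
python3 -m inch '[[[0.1,0.02,0,0,0,-0.12,-1],[0.18,0.03,0,0,0,-0.23,-1],[0.18,0.03,0,0,0,-0.23,-1],[0.18,0.03,0,0,0,-0.23,-1],[0.18,0.03,0,0,0,-0.23,-1]]]'; python3 - <<'E'
from h import *
np.set_printoptions(precision=4,suppress=True)
o={'position':[.393,.043,.34],'ee_rot':[.691,.723,0,.001]}
for n,px,z in(('hole',(360,232),.045),('beaker rim',(500,209),.132),('corner FR',(335,252),.045),('corner FL',(334,129),.045),('BR',(514,247),.062),('BL',(528,124),.062)): print(n,atz('wrist',px,z,o))
E
python3 go.py .42 .26 .25 -35 25 180
```

```text
clock: 3.05
position: [0.4178, 0.223, 0.339]
ee_rot: [0.605, 0.796, 0.001, -0.002]
ft_force: [0.2, -1.2, -1.0]
grip_width: 1.0
grasp_force: 0.0
hole [ 0.5007 -0.0388  0.045 ]
beaker rim [0.6155 0.0247 0.132 ]
corner FR [ 0.471  -0.0683  0.045 ]
corner FL [0.4552 0.0895 0.045 ]
BR [ 0.6923 -0.044   0.062 ]
BL [0.6713 0.1061 0.062 ]
shift [0.0348 0.012  0.0891] turn [-0.3901 -1.0906 -0.6135] rows>= 9.0
pos [0.4178 0.223  0.339 ] q [ 0.4682  0.0108 -1.0379  1.6499  0.0059  1.4858 -0.2999] t 3.05 grip 0.999722964853349 0.0 F [ 0.1597 -1.1515 -1.0455]
```

```bash
python3 -m inch '[[[0.035,0.012,0.09,-0.39,-1.09,-0.61,-1],[0.035,0.012,0.09,-0.39,-1.09,-0.61,-1],[0.035,0.012,0.09,-0.39,-1.09,-0.61,-1],[0.035,0.012,0.09,-0.39,-1.09,-0.61,-1],[0.035,0.012,0.09,-0.39,-1.09,-0.61,-1],[0.035,0.012,0.09,-0.39,-1.09,-0.61,-1],[0.035,0.012,0.09,-0.39,-1.09,-0.61,-1],[0.035,0.012,0.09,-0.39,-1.09,-0.61,-1],[0.035,0.012,0.09,-0.39,-1.09,-0.61,-1],[0.035,0.012,0.09,-0.39,-1.09,-0.61,-1]]]';python3 go.py .545 .085 .16 -40 22 180
```

```text
clock: 4.05
position: [0.4199, 0.2554, 0.2469]
ee_rot: [0.254, 0.803, -0.166, 0.513]
ft_force: [-0.3, -0.9, -0.3]
grip_width: 1.001
grasp_force: 0.0
shift [-0.0048 -0.0662  0.2187] turn [ 0.0723 -0.0481  0.0385] rows>= 5.0
pos [0.4199 0.2554 0.2469] q [-0.3216  0.3835 -1.0581  2.0332  1.2474  1.774  -0.8332] t 4.05 grip 1.0006759138609125 0.0 F [-0.2918 -0.9286 -0.2758]
```

```bash
python3 go.py .546 .08 .144 -40 22 180; python3 -m inch '[[[0.012,-0.068,0.225,0.072,-0.048,0.0385,-1],[0.012,-0.068,0.225,0.072,-0.048,0.0385,-1],[0.012,-0.068,0.225,0.072,-0.048,0.0385,-1],[0.012,-0.068,0.225,0.072,-0.048,0.0385,-1],[0.012,-0.068,0.225,0.072,-0.048,0.0385,-1],[0.012,-0.068,0.225,0.072,-0.048,0.0385,-1],[0.012,-0.068,0.225,0.072,-0.048,0.0385,-1]]]';python3 go.py .616 .021 .108 -40 22 180; python3 -c "
from h import *
shot('wrist','w2.png')
print(spotter.look_for('beaker_center','wrist')[:3])"
```

```text
shift [ 0.0082 -0.0696  0.2288] turn [ 0.0723 -0.0481  0.0385] rows>= 5.0
pos [0.4199 0.2554 0.2469] q [-0.3216  0.3835 -1.0581  2.0332  1.2474  1.774  -0.8332] t 4.05 grip 1.0006759138609125 0.0 F [-0.2918 -0.9286 -0.2758]
clock: 4.75
position: [0.5439, 0.0838, 0.144]
ee_rot: [0.289, 0.778, -0.19, 0.525]
ft_force: [-0.3, 0.6, 0.5]
grip_width: 0.999
grasp_force: 0.0
shift [-0.0028 -0.0013  0.1021] turn [-0.0038 -0.0031 -0.0095] rows>= 3.0
pos [0.5439 0.0838 0.144 ] q [-0.0805  0.4887 -0.8143  2.1887  1.5762  1.5199 -0.9629] t 4.75 grip 0.9990194656307954 0.0 F [-0.3321  0.6017  0.469 ]
[{'pixel': [280.7, 203.8], 'conf': 0.7}, {'pixel': [3.9, 134.6], 'conf': 0.55}]
```

View pics/w2.png

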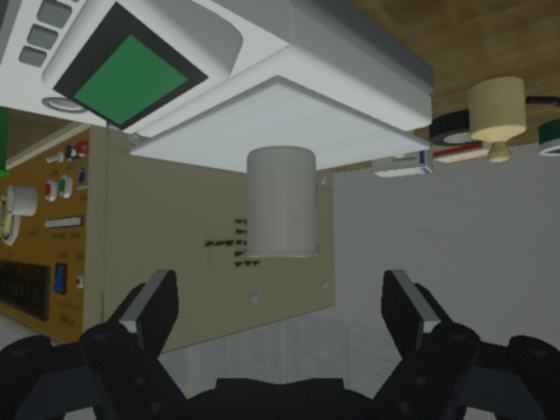

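The view is upside down because the camera hangs under the tool. The beaker is centred at column 281, midway between the fingers.

```bash
python3 -c "
from h import *
T=np.array(imaging.calibration('wrist')['tool_from_camera']);print(T.round(3))
o=sensors.get_obs();print(cam('wrist',o)[2], proj('wrist',[.616,.021,.132],o),proj('wrist',[.616,.021,.062],o))"
```

```text
[[-0.001 -0.955 -0.296  0.075]
 [ 1.    -0.001 -0.    -0.   ]
 [ 0.    -0.296  0.955 -0.127]
 [ 0.     0.     0.     1.   ]]
[0.43188554 0.18018132 0.12326469] [275.33899357 251.40554379] [274.53189963 152.11432128]
```

```bash
python3 -m inch '[[[-0.009,0.003,0.05,0,0,0,-1],[-0.009,0.003,0.08,0,0,0,-1],[-0.009,0.003,0.102,0,0,0,-1],[-0.009,0.003,0.102,0,0,0,-1],[-0.009,0.003,0.102,0,0,0,-1],[-0.009,0.003,0.102,0,0,0,1],[-0.009,0.003,0.102,0,0,0,1],[-0.009,0.003,0.102,0,0,0,1],[-0.009,0.003,0.102,0,0,0,1],[-0.009,0.003,0.102,0,0,0,1]]]' 25;python3 go.py .616 .021 .108 -40 22 180
```

```text
clock: 5.85
position: [0.6203, 0.0259, 0.1143]
ee_rot: [0.286, 0.779, -0.188, 0.526]
ft_force: [-0.7, 1.8, 3.1]
grip_width: 0.588
grasp_force: 25.3
shift [ 0.0058 -0.0066  0.0022] turn [ 0.0026 -0.0013 -0.0071] rows>= 1.0
pos [0.6203 0.0259 0.1143] q [ 0.0141  0.5698 -0.6899  2.1278  1.7697  1.3936 -0.9397] t 5.85 grip 0.5884821680066555 25.269130174128804 F [-0.705   1.7555  3.1486]
```

```bash
python3 -m inch '[[[-0.03,0,-0.012,0,0,0,1],[-0.055,0,-0.022,0,0,0,1],[-0.074,0,-0.03,0,0,0,1],[-0.074,0,-0.03,0,0,0,1]]]';python3 go.py .51 .31 .16 -40 4 180
```

```text
clock: 6.25
position: [0.6205, 0.0252, 0.1964]
ee_rot: [0.287, 0.778, -0.188, 0.527]
ft_force: [-0.6, 0.0, -1.1]
grip_width: 0.593
grasp_force: 26.9
shift [ 0.1353  0.1464 -0.2342] turn [ 0.0011 -0.3137 -0.0099] rows>= 7.0
pos [0.6205 0.0252 0.1964] q [ 0.075   0.3821 -0.753   2.1175  1.6437  1.3256 -0.7771] t 6.25 grip 0.5929381943433244 26.866871914244257 F [-0.59    0.0206 -1.129 ]
```

```bash
python3 -m inch '[[[0.02,0.02,-0.035,0,-0.04,0,1],[0.045,0.05,-0.08,0,-0.1,0,1],[0.07,0.08,-0.125,0,-0.18,0,1],[0.1,0.11,-0.17,0,-0.25,0,1],[0.12,0.13,-0.21,0,-0.3,-0.01,1],[0.135,0.146,-0.234,0,-0.314,-0.01,1],[0.135,0.146,-0.234,0,-0.314,-0.01,1],[0.135,0.146,-0.234,0,-0.314,-0.01,1]]]';python3 go.py .51 .31 .13 -40 0 310
```

```text
clock: 7.05
position: [0.5074, 0.312, 0.1555]
ee_rot: [0.247, 0.69, -0.232, 0.64]
ft_force: [0.3, -0.8, -1.3]
grip_width: 0.589
grasp_force: 26.0
shift [0.0252 0.0002 0.0051] turn [-0.0798 -0.0457  2.2727] rows>= 16.0
pos [0.5074 0.312  0.1555] q [-0.6683  0.8717 -0.6462  1.7738  1.5956  2.0368 -1.0195] t 7.05 grip 0.5885463926905122 25.953014492697548 F [ 0.3229 -0.7544 -1.3407]
```

```bash
python3 -m inch '[[[0.01,0,0.0,0,0.02,0.1,1],[0.02,0,0.0,0,0.03,0.2,1],[0.03,0,0.0,0,0.03,0.32,1],[0.033,0,0.0,0,0.03,0.46,1],[0.033,0,0.0,0,0.03,0.6,1],[0.033,0,0.0,0,0.03,0.74,1],[0.033,0,0.0,0,0.03,0.88,1],[0.033,0,0,0,0.03,1.02,1],[0.033,0,0,0,0.03,1.16,1],[0.033,0,0,0,0.03,1.2,1]]]';python3 go.py .51 .31 .125 -40 5 310
```

```text
clock: 8.05
position: [0.5081, 0.3084, 0.1242]
ee_rot: [0.599, 0.434, 0.173, 0.65]
ft_force: [0.1, 0.1, -0.6]
grip_width: 0.591
grasp_force: 26.1
shift [0.0019 0.0017 0.0004] turn [-0.0097 -0.0141  1.0676] rows>= 8.0
pos [0.5081 0.3084 0.1242] q [-0.6493  0.9226 -0.6606  1.7785  1.6159  2.0267 -2.2674] t 8.05 grip 0.5908884706482622 26.115607392566744 F [ 0.1405  0.1389 -0.6418]
```

```bash
python3 go.py .458 .25 .14 -40 5 145;  python3 -m inch '[[[0.0,0,0,0,0,-0.14,1],[0.0,0,0,0,0,-0.28,1],[0.0,0,0.0,0,0,-0.42,1],[0.0,0,0.0,0,0,-0.56,1],[0.0,0,0.0,0,0,-0.7,1],[0.0,0,0.0,0,0,-0.84,1],[0.0,0,0.0,0,0,-0.98,1],[0,0,0,0,0,-1.12,1],[0,0,0,0,0,-1.2,1],[0,0,0,0,0,-1.2,1]]]';python3 go.py .458 .25 .125 -40 5 120
```

```text
shift [-0.0774 -0.0132 -0.0035] turn [ 0.0139 -0.0126 -1.8121] rows>= 13.0
pos [0.5081 0.3084 0.1242] q [-0.6493  0.9226 -0.6606  1.7785  1.6159  2.0267 -2.2674] t 8.05 grip 0.5908884706482622 26.115607392566744 F [ 0.1405  0.1389 -0.6418]
clock: 9.05
position: [0.508, 0.3087, 0.1243]
ee_rot: [0.246, 0.697, -0.227, 0.634]
ft_force: [-0.2, -0.4, -1.5]
grip_width: 0.585
grasp_force: 26.0
shift [-0.0002 -0.0771 -0.0018] turn [ 0.0172  0.0015 -1.0422] rows>= 7.0
pos [0.508  0.3087 0.1243] q [-0.6826  0.9043 -0.6181  1.78    1.5877  1.9983 -1.0648] t 9.05 grip 0.585301473741959 25.957064498215914 F [-0.1961 -0.4112 -1.4686]
```

```bash
python3 -m inch '[[[0,-0.02,0,0,0,-0.12,1],[0,-0.04,0,0,0,-0.26,1],[0,-0.06,0,0,0,-0.4,1],[0,-0.077,0,0,0,-0.54,1],[0,-0.077,0,0,0,-0.68,1],[0,-0.077,0,0,0,-0.82,1],[0,-0.077,0,0,0,-0.96,1],[0,-0.077,0,0,0,-1.08,1],[0,-0.077,0,0,0,-1.2,1],[0,-0.077,0,0,0,-1.2,1]]]';python3 go.py .458 .25 .12 -40 4 50
```

```text
clock: 10.05
position: [0.4593, 0.2497, 0.1247]
ee_rot: [-0.19, 0.715, -0.544, 0.396]
ft_force: [0.7, 0.2, -2.3]
grip_width: 0.587
grasp_force: 26.0
shift [ 0.0022  0.0043 -0.0007] turn [ 0.0231  0.0205 -1.0663] rows>= 8.0
pos [0.4593 0.2497 0.1247] q [-0.6631  0.8297 -0.6445  1.9719  1.4975  1.9976 -0.002 ] t 10.05 grip 0.5869306807685869 26.0291510578827 F [ 0.672   0.16   -2.2848]
```

Now tip to about 128° and check.

```bash
python3 -m inch '[[[0,0,0,0,0,-0.12,1],[0,0,0,0,0,-0.24,1],[0,0,0,0,0,-0.36,1],[0,0,0,0,0,-0.48,1],[0,0,0,0,0,-0.6,1],[0,0,0,0,0,-0.72,1],[0,0,0,0,0,-0.84,1],[0,0,0,0,0,-0.96,1],[0,0,0,0,0,-1.06,1],[0,0,0,0,0,-1.1,1]]]'; python3 -m inch '[[[0,0,0,0,0,-0.06,1],[0.012,0.01,0,0,0,-0.1,1],[-0.012,-0.01,0,0,0,-0.1,1],[0.012,0.01,0,0,0,-0.1,1],[-0.012,-0.01,0,0,0,-0.1,1],[0,0,0,0,0,-0.1,1],[0,0,0,0,0,-0.1,1]]]'
python3 - <<'E'
from h import *
np.set_printoptions(precision=4,suppress=True)
_,a=shot('top');
for n in('spacer0_center',): print([(r['pixel'],round(r['conf'],2)) for r in spotter.look_for(n,'top')])
_,b=shot('side')
print([(r['pixel'],round(r['conf'],2)) for r in spotter.look_for('spacer0_center','side')])
f=lambda im,k: cv2.resize(im,None,fx=k,fy=k,interpolation=3)
cv2.imwrite('pics/m.png',np.hstack([f(a[200:300,110:210],4),f(b[250:370,260:380],3.3333)]))
E
python3 go.py .5 .28 .2 -40 4 50
```

```text
clock: 11.05
position: [0.4592, 0.2499, 0.1248]
ee_rot: [0.535, -0.511, 0.671, -0.054]
ft_force: [-0.3, 0.1, -0.6]
grip_width: 0.587
grasp_force: 26.2
clock: 11.75
position: [0.4586, 0.2495, 0.1247]
ee_rot: [0.56, -0.484, 0.673, -0.021]
ft_force: [0.2, 0.6, -1.3]
grip_width: 0.59
grasp_force: 26.2
[]
[]
shift [ 0.0233 -0.0871  0.006 ] turn [0.0068 0.0294 0.132 ] rows>= 2.0
pos [0.4592 0.2506 0.1249] q [-0.6742  0.8246 -0.633   1.9711  1.4911  1.9897  1.1973] t 11.95 grip 0.5865694981262254 26.183422858302947 F [ 0.1744  0.8829 -0.2568]
```

View pics/m.png

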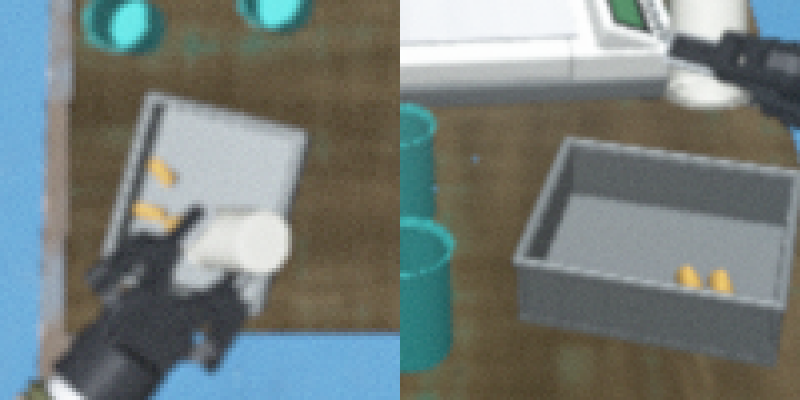

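The tray shows at least two or three spacers along its left wall, and the beaker hides the rest. I'll shake once more, then back away upright and count.

```bash
python3 -m inch '[[[0,0,0,0,0,-0.13,1],[0.015,0.012,0,0,0,-0.2,1],[-0.015,-0.012,0,0,0,-0.2,1],[0.015,0.012,0,0,0,-0.2,1],[-0.015,-0.012,0,0,0,-0.2,1],[0,0,0,0,0,-0.2,1],[0,0,0,0,0,-0.06,1],[0.0,-0.03,0,0,0,0.08,1],[0.0,-0.06,0,0,0,0.22,1],[0.0,-0.08,0,0,0,0.36,1]]]';python3 go.py .54 .16 .2 -40 14 120
```

```text
clock: 12.95
position: [0.5011, 0.2943, 0.1801]
ee_rot: [0.463, -0.577, 0.657, -0.143]
ft_force: [-0.2, -0.2, 0.2]
grip_width: 0.585
grasp_force: 26.2
shift [0.0851 0.0081 0.1124] turn [-0.1551  0.022   0.9864] rows>= 7.0
pos [0.5011 0.2943 0.1801] q [-0.6715  0.7676 -0.6257  1.8437  1.5414  1.9799  1.0223] t 12.95 grip 0.5854253826275861 26.203712498245295 F [-0.2232 -0.1927  0.2233]
```

```bash
python3 -m inch '[[[0.02,0,0.03,-0.02,0,0.14,1],[0.04,0,0.06,-0.05,0,0.28,1],[0.06,0,0.09,-0.08,0.01,0.42,1],[0.085,0.008,0.112,-0.11,0.02,0.56,1],[0.085,0.008,0.112,-0.155,0.022,0.7,1],[0.085,0.008,0.112,-0.155,0.022,0.84,1],[0.085,0.008,0.112,-0.155,0.022,0.986,1],[0.085,0.008,0.112,-0.155,0.022,0.986,1]]]';python3 go.py .618 .025 .17 -40 22 180
python3 - <<'E'
from h import *
_,a=shot('top'); _,b=shot('side')
f=lambda im,k: cv2.resize(im,None,fx=k,fy=k,interpolation=3)
cv2.imwrite('pics/m2.png',np.hstack([f(a[190:290,120:260],4),f(b[280:370,290:390],2.6666)[:, :240].repeat(1,0) if 0 else cv2.resize(b[285:365,290:360],(240,400))]))
E
```

```text
clock: 13.75
position: [0.5391, 0.1593, 0.1995]
ee_rot: [-0.139, 0.776, -0.473, 0.394]
ft_force: [-0.8, -0.9, 0.2]
grip_width: 0.587
grasp_force: 26.2
shift [ 0.0418 -0.0317  0.1496] turn [-0.0748  0.1261  1.0507] rows>= 8.0
pos [0.5391 0.1593 0.1995] q [-0.3712  0.5    -0.6811  2.0721  1.5182  1.6894  0.1149] t 13.75 grip 0.5866044217308327 26.199057321064174 F [-0.805  -0.8568  0.2391]
```

View pics/m2.png

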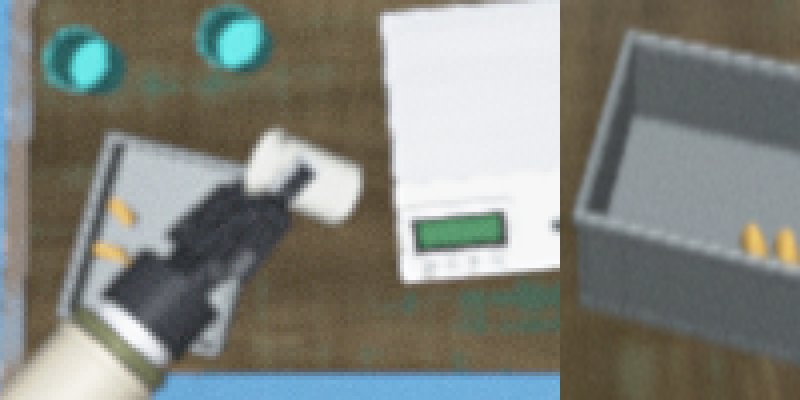

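```bash
python3 -m inch '[[[0.005,-0.004,0.02,-0.01,0.015,0.13,1],[0.01,-0.008,0.04,-0.02,0.03,0.26,1],[0.015,-0.012,0.06,-0.03,0.045,0.4,1],[0.02,-0.016,0.08,-0.04,0.06,0.54,1],[0.026,-0.02,0.1,-0.05,0.08,0.68,1],[0.034,-0.026,0.125,-0.06,0.1,0.82,1],[0.04,-0.03,0.145,-0.075,0.126,0.95,1],[0.042,-0.032,0.15,-0.075,0.126,1.051,1],[0.042,-0.032,0.15,-0.075,0.126,1.051,1],[0.042,-0.032,0.15,-0.075,0.126,1.051,1]]]';python3 go.py .620 .026 .116 -40 22 180.4
python3 - <<'E'
from h import *
_,a=shot('top')
f=lambda im,k: cv2.resize(im,None,fx=k,fy=k,interpolation=3)
cv2.imwrite('pics/m3.png',f(a[185:285,125:265],5))
E
```

```text
clock: 14.85
position: [0.6179, 0.0252, 0.1698]
ee_rot: [0.28, 0.78, -0.193, 0.524]
ft_force: [-1.5, 0.6, -0.8]
grip_width: 0.591
grasp_force: 26.2
shift [0.0494 0.0023 0.0212] turn [-0.     -0.0005  0.0156] rows>= 2.0
pos [0.6179 0.0252 0.1698] q [-0.0619  0.4022 -0.6063  2.1335  1.6452  1.2997 -0.8271] t 14.85 grip 0.5909443099263059 26.23452056577662 F [-1.4634  0.5538 -0.7536]
```

View pics/m3.png

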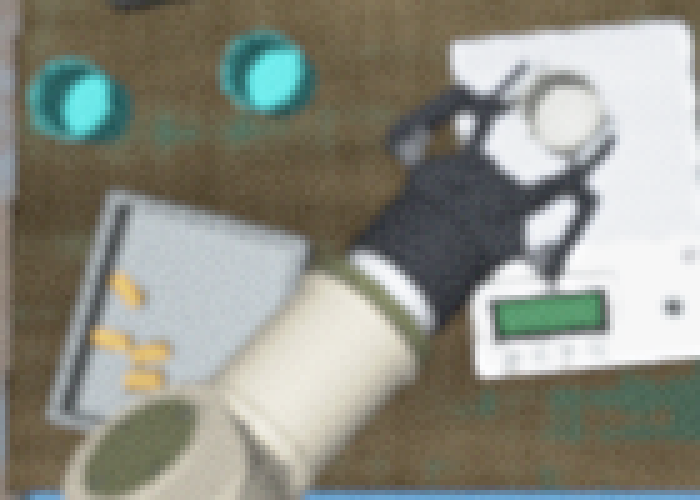

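All four spacers lie in the tray at the lower left, and the beaker over the pan is empty. Lower and release.

```bash
python3 -m inch '[[[0.02,0.001,0.008,0,0,0.005,1],[0.035,0.002,0.014,0,0,0.01,1],[0.045,0.002,0.019,0,0,0.016,1],[0.05,0.002,0.0213,0,0,0.016,1],[0.0505,0.002,0.0213,0,0,0.016,1],[0.0505,0.002,0.0213,0,0,0.016,1]]]';python3 go.py .620 .026 .1143 -40 22 180.4
```

```text
clock: 15.5
position: [0.6199, 0.0259, 0.1153]
ee_rot: [0.288, 0.777, -0.188, 0.526]
ft_force: [-0.2, -0.1, -0.1]
grip_width: 0.588
grasp_force: 25.8
shift [0.001  0.0001 0.0004] turn [ 0.0001 -0.0004 -0.0051] rows>= 1.0
pos [0.6199 0.0259 0.1153] q [-0.0918  0.5304 -0.5735  2.132   1.7277  1.3395 -0.9601] t 15.5 grip 0.5876346715083903 25.805244956281967 F [-0.1964 -0.138  -0.1018]
```

```bash
python3 -m inch '[[[0.0012,0,0.0003,0,0,0,1],[0.0012,0,0.0003,0,0,0,1],[0.0012,0,0.0003,0,0,0,-1],[0.0012,0,0.0003,0,0,0,-1],[0.0012,0,0.0003,0,0,0,-1],[0.0012,0,0.0003,0,0,0,-1],[0.0012,0,0.0003,0,0,0,-1],[0.0012,0,0.0003,0,0,0,-1]]]'; python3 -m inch '[[[0,0,-0.03,0,0,0,-1],[-0.003,0,-0.07,0,0,0,-1],[-0.006,0,-0.11,0,0,0,-1],[-0.02,0,-0.14,0,0,0,-1],[-0.05,0,-0.15,0,0,0,-1],[-0.09,0,-0.15,0,0,0,-1],[-0.13,0,-0.15,0,0,0,-1],[-0.15,0,-0.15,0,0,0,-1]]]'
python3 - <<'E'
from h import *
for c in('top','side'): 
    shot(c,c+'_pl.png'); print(c,[(r['pixel'],round(r['conf'],2)) for r in spotter.look_for('beaker_center',c)])
    print(proj(c,[.618,.026,.097]))
E
python3 go.py .40 0 .36 80 90 0
```

```text
clock: 16.3
position: [0.6197, 0.0257, 0.1138]
ee_rot: [0.289, 0.777, -0.188, 0.526]
ft_force: [0.1, 0.4, 0.0]
grip_width: 1.004
grasp_force: 0.0
clock: 17.1
position: [0.5558, 0.077, 0.3129]
ee_rot: [0.289, 0.776, -0.187, 0.528]
ft_force: [0.5, -0.5, -0.4]
grip_width: 1.004
grasp_force: 0.0
top [([238.1, 206.3], 0.62), ([180.0, 200.1], 0.55), ([297.2, 256.3], 0.55)]
[238.41419333 209.11746252]
side [([278.0, 237.4], 0.84), ([262.8, 338.2], 0.75), ([331.4, 226.2], 0.69), ([257.9, 298.0], 0.61)]
[279.07702934 235.14801475]
shift [-0.0236 -0.1585 -0.0829] turn [0.6242 1.0662 0.9054] rows>= 11.0
pos [0.5548 0.0773 0.3089] q [-0.0701  0.0835 -0.7481  2.1016  1.324   1.3467 -0.5647] t 17.3 grip 0.9994085239781754 0.0 F [-1.1675 -0.2789 -0.9362]
```

```bash
python3 go.py .5 -.06 .3 20 90 0; python3 go.py .5 -.06 .3 20 90 180
```

```text
shift [-0.0109 -0.1402  0.0464] turn [1.2183 0.6935 1.7932] rows>= 16.0
pos [0.5548 0.0773 0.3089] q [-0.0701  0.0835 -0.7481  2.1016  1.324   1.3467 -0.5647] t 17.3 grip 0.9994085239781754 0.0 F [-1.1675 -0.2789 -0.9362]
shift [-0.0109 -0.1402  0.0464] turn [-0.6126  1.076  -0.9287] rows>= 11.0
pos [0.5548 0.0773 0.3089] q [-0.0701  0.0835 -0.7481  2.1016  1.324   1.3467 -0.5647] t 17.3 grip 0.9994085239781754 0.0 F [-1.1675 -0.2789 -0.9362]
```

```bash
python3 go.py .5 -.03 .34 80 90 0; python3 -m inch '[[[-0.03,-0.02,-0.02,0.07,0.12,0.1,-1],[-0.05,-0.12,0.03,0.62,1.07,0.9,-1],[-0.05,-0.12,0.03,0.62,1.07,0.9,-1],[-0.05,-0.12,0.03,0.62,1.07,0.9,-1],[-0.05,-0.12,0.03,0.62,1.07,0.9,-1],[-0.05,-0.12,0.03,0.62,1.07,0.9,-1],[-0.05,-0.12,0.03,0.62,1.07,0.9,-1],[-0.05,-0.12,0.03,0.62,1.07,0.9,-1],[-0.05,-0.12,0.03,0.62,1.07,0.9,-1],[-0.05,-0.12,0.03,0.62,1.07,0.9,-1]]]';python3 go.py .5 -.06 .3 15 90 0
```

```text
shift [-0.0405 -0.1169  0.0135] turn [0.6242 1.0662 0.9054] rows>= 11.0
pos [0.5548 0.0773 0.3089] q [-0.0701  0.0835 -0.7481  2.1016  1.324   1.3467 -0.5647] t 17.3 grip 0.9994085239781754 0.0 F [-1.1675 -0.2789 -0.9362]
clock: 18.3
position: [0.5126, -0.0433, 0.3412]
ee_rot: [0.759, 0.651, -0.004, 0.006]
ft_force: [-0.3, 0.1, -0.5]
grip_width: 1.0
grasp_force: 0.0
shift [-0.0178 -0.0101  0.0414] turn [0.0125 0.0101 1.1569] rows>= 8.0
pos [ 0.5126 -0.0433  0.3412] q [ 0.2807  0.067  -0.3097  1.5847  0.0355  1.4912 -0.1832] t 18.3 grip 0.9999928834962868 0.0 F [-0.253   0.1314 -0.453 ]
```

```bash
python3 -m inch '[[[-0.018,-0.01,0.041,0.0125,0.01,1.157,-1],[-0.018,-0.01,0.041,0.0125,0.01,1.157,-1],[-0.018,-0.01,0.041,0.0125,0.01,1.157,-1],[-0.018,-0.01,0.041,0.0125,0.01,1.157,-1],[-0.018,-0.01,0.041,0.0125,0.01,1.157,-1],[-0.018,-0.01,0.041,0.0125,0.01,1.157,-1],[-0.018,-0.01,0.041,0.0125,0.01,1.157,-1],[-0.018,-0.01,0.041,0.0125,0.01,1.157,-1],[-0.018,-0.01,0.041,0.0125,0.01,1.157,-1],[-0.018,-0.01,0.041,0.0125,0.01,1.157,-1]]]'; python3 - <<'E'
from h import *
o,im=shot('wrist','w3.png'); print(o['position'],o['ee_rot'],o['joint_pos'].round(2))
for n in('aperture','switch_cap','beaker_center','stand_top','driver_grip'): print(n,[(r['pixel'],round(r['conf'],2)) for r in spotter.look_for(n,'wrist')])
print(proj('wrist',[.5,-.039,.045],o))
E
```

```text
clock: 19.3
position: [0.5001, -0.0611, 0.3007]
ee_rot: [0.991, 0.134, 0.001, 0.003]
ft_force: [0.4, 1.4, -0.1]
grip_width: 0.997
grasp_force: 0.0
[ 0.50007589 -0.06106193  0.30073643] [9.91044295e-01 1.33504865e-01 8.85880973e-04 2.62132651e-03] [ 0.28  0.05 -0.26  1.68  0.02  1.41 -1.29]
aperture [([223.0, 98.3], 0.89)]
switch_cap [([257.6, 165.2], 0.41)]
beaker_center [([216.3, 27.5], 0.95), ([352.1, 213.9], 0.6)]
stand_top [([439.2, 262.8], 0.7), ([482.1, 318.8], 0.62)]
driver_grip [([483.0, 319.3], 0.88)]
[259.60745739 166.08281732]
```

View pics/w3.png

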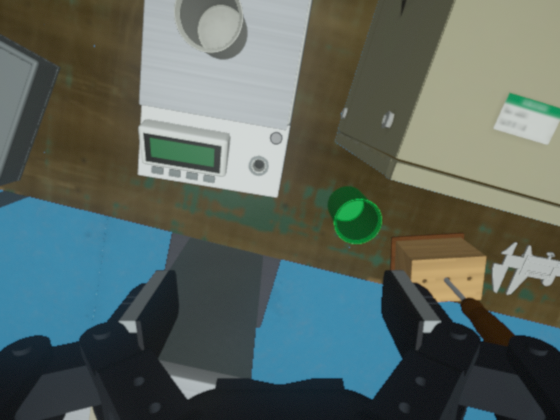

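The hole is at (259,165), the stand bore where the shaft enters is at (447,281), and the driver handle runs to (500,335). The beaker is upright at (213,15).

```bash
python3 - <<'E'
from h import *
np.set_printoptions(precision=4,suppress=True)
im=cv2.imread('pics/w3.png'); g=cv2.cvtColor(im,6)[148:184,240:278].astype(int)
print(g[::3,::2])
m=(g<170); ys,xs=np.nonzero(m); print('collar centroid',xs.mean()+240,ys.mean()+148,len(xs))
o={'position':[.50008,-.06106,.30074],'ee_rot':[.99104,.1335,.000886,.00262]}
for px,z in(((259,165.5),.045),((447,281),.064)): print(atz('wrist',px,z,o))
E
```

```text
[[213 212 213 213 214 213 213 213 213 213 213 213 213 212 212 213 213 213
  213]
 [213 213 213 213 213 213 212 213 213 213 213 213 213 212 213 213 213 212
  212]
 [213 213 213 213 213 213 212 212 212 208 211 212 212 213 213 213 213 212
  213]
 [213 213 213 213 213 210 186 163 159 158 156 167 194 211 213 212 212 213
  212]
 [212 212 213 213 211 179 166 171 116 101 115 147 159 167 206 213 212 212
  212]
 [213 212 212 212 195 160 173 111  80  83  84  88 144 161 188 212 213 212
  212]
 [213 213 212 212 186 159 159 114  82  78  80  88 142 167 177 212 212 212
  212]
 [213 213 213 212 202 156 165 148 123 116 116 131 167 157 197 212 213 212
  212]
 [213 212 212 213 212 199 160 157 180 180 180 174 155 187 211 212 212 212
  212]
 [212 213 212 212 213 212 210 196 178 171 174 191 208 212 212 212 213 212
  212]
 [212 212 212 212 213 212 212 212 213 212 212 212 212 212 212 212 212 212
  212]
 [213 212 212 212 212 212 212 212 212 212 212 212 212 212 212 212 212 212
  212]]
collar centroid 258.319391634981 165.22053231939162 263
[ 0.5005 -0.0382  0.045 ]
[ 0.4301 -0.2836  0.064 ]
```

```bash
python3 go.py .43 -.285 .28 5 90 0; python3 -m inch '[[[-0.01,0.05,0.004,0,0,0.05,-1],[-0.03,0.1,0.01,0,0,0.1,-1],[-0.06,0.15,0.015,0,0,0.17,-1],[-0.125,0.2,0.02,0,0,0.174,-1],[-0.125,0.2,0.02,0,0,0.174,-1],[-0.125,0.2,0.02,0,0,0.174,-1],[-0.125,0.2,0.02,0,0,0.174,-1],[-0.125,0.2,0.02,0,0,0.174,-1]]]'; python3 go.py .43 -.285 .157 5 90 0;python3 - <<'E'
from h import *
o,im=shot('wrist','w4.png'); print(o['position'],o['ee_rot'])
for n in('driver_grip','stand_top'): print(n,[(r['pixel'],round(r['conf'],2)) for r in spotter.look_for(n,'wrist')])
for z in(.2,.155,.111,.064):print(proj('wrist',[.43,-.285,z],o))
E
```

```text
shift [-0.1266  0.1971  0.0228] turn [ 0.0061 -0.0042  0.1775] rows>= 5.0
pos [ 0.5005 -0.0615  0.302 ] q [ 0.2833  0.0502 -0.2635  1.6819  0.0185  1.406  -1.2888] t 19.6 grip 1.0050247149877078 0.0 F [-0.6411  0.394   0.5809]
clock: 20.4
position: [0.4329, -0.2862, 0.283]
ee_rot: [0.999, 0.046, 0.003, 0.003]
ft_force: [0.5, 0.8, 0.5]
grip_width: 1.002
grasp_force: 0.0
shift [-0.0034 -0.0021  0.1259] turn [ 0.0054 -0.0053  0.0046] rows>= 3.0
pos [ 0.4329 -0.2862  0.283 ] q [ 0.5389  0.078  -0.0463  1.6907  0.0053  1.3657 -0.9873] t 20.4 grip 1.0022537362370922 0.0 F [0.5466 0.8063 0.4608]
[ 0.43287472 -0.28619336  0.28297283] [0.99893767 0.04592767 0.00275096 0.00257303]
driver_grip [([273.8, 215.1], 0.69)]
stand_top [([273.8, 170.3], 0.83)]
[277.47666276 227.53666362]
[277.47300107 207.37535082]
[277.4704097  193.10724714]
[277.4683239  181.62280061]
```

View pics/w4.png

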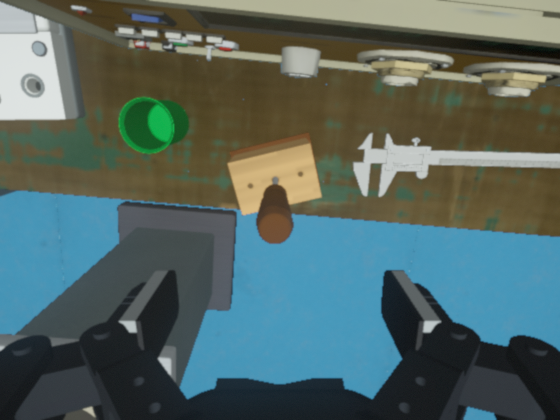

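The handle's top end is at (276,228) and the bore at (275,181). Both match the prediction within 2 px, so the driver stands nearly vertical. Descend and grip.

```bash
python3 -m inch '[[[-0.003,-0.001,0.03,0.005,-0.005,0.005,-1],[-0.003,-0.001,0.06,0.005,-0.005,0.005,-1],[-0.003,-0.001,0.09,0.005,-0.005,0.005,-1],[-0.003,-0.001,0.11,0.005,-0.005,0.005,-1],[-0.003,-0.001,0.127,0.005,-0.005,0.005,-1],[-0.003,-0.001,0.127,0.005,-0.005,0.005,-1],[-0.003,-0.001,0.127,0.005,-0.005,0.005,-1]]]' 80; python3 -m inch '[[[0,0,0,0,0,0,1],[0,0,0,0,0,0,1],[0,0,0,0,0,0,1],[0,0,0,0,0,0,1],[0,0,0,0,0,0,1],[0,0,0,0,0,0,1],[0,0,0,0,0,0,1],[0,0,0,0,0,0,1]]]'; python3 go.py .43 -.285 .30 5 90 0
```

```text
clock: 21.25
position: [0.4301, -0.2869, 0.1563]
ee_rot: [0.999, 0.043, -0.0, 0.0]
ft_force: [-0.2, 0.1, 0.2]
grip_width: 0.998
grasp_force: 0.0
clock: 22.05
position: [0.43, -0.2868, 0.1563]
ee_rot: [0.999, 0.043, 0.0, 0.0]
ft_force: [-0.5, 4.4, 5.8]
grip_width: 0.266
grasp_force: 77.8
shift [ 0.0002 -0.0018 -0.1437] turn [ 0.0002 -0.0004 -0.002 ] rows>= 3.0
pos [ 0.43   -0.2868  0.1563] q [ 0.543   0.1717 -0.0474  1.8596  0.009   1.1101 -0.9932] t 22.05 grip 0.26610037497824374 77.76717310276581 F [-0.4761  4.4284  5.7973]
```

```bash
python3 -m inch '[[[0,0,-0.03,0,0,0,1],[0,0,-0.06,0,0,0,1],[0,0,-0.1,0,0,0,1],[0,0,-0.13,0,0,0,1],[0,0,-0.14,0,0,0,1],[0,0,-0.14,0,0,0,1]]]'; python3 go.py .5005 -.0385 .25 10 90 0; python3 -c "
from h import *
shot('wrist','w5.png');
_,a=shot('side');
print([(r['pixel'],round(r['conf'],2)) for n in('driver_grip','driver_tip') for r in spotter.look_for(n,'side')])"
```

```text
clock: 22.65
position: [0.4301, -0.2876, 0.2968]
ee_rot: [0.999, 0.042, 0.001, 0.001]
ft_force: [-0.1, -1.0, -1.7]
grip_width: 0.262
grasp_force: 78.1
shift [ 0.0912 -0.2424  0.0464] turn [ 0.0023 -0.0015 -0.0898] rows>= 6.0
pos [ 0.4301 -0.2876  0.2968] q [ 0.5406  0.0722 -0.0422  1.6681  0.0041  1.3988 -0.9884] t 22.65 grip 0.26217661137787657 78.09564011480234 F [-0.1489 -0.9628 -1.6576]
[([339.4, 144.8], 0.68), ([277.9, 235.2], 0.24)]
```

```bash
python3 -m inch '[[[0.015,-0.04,0,0,0,-0.015,1],[0.03,-0.08,0,0,0,-0.03,1],[0.05,-0.125,0,0,0,-0.05,1],[0.065,-0.17,0.01,0,0,-0.07,1],[0.08,-0.21,0.02,0.001,0,-0.08,1],[0.091,-0.242,0.046,0.002,-0.0015,-0.09,1],[0.091,-0.242,0.046,0.002,-0.0015,-0.09,1],[0.091,-0.242,0.046,0.002,-0.0015,-0.09,1],[0.091,-0.242,0.046,0.002,-0.0015,-0.09,1]]]'; python3 go.py .5005 -.0385 .173 10 90 0; python3 - <<'E'
from h import *
o,im=shot('wrist','w6.png'); _,b=shot('side'); 
print([(r['pixel'],round(r['conf'],2)) for n in('driver_grip','driver_tip') for r in spotter.look_for(n,'side')])
print('hole w',proj('wrist',[.5005,-.0385,.045],o),'tip w',proj('wrist',[.5005,-.0385,.104],o))
print('hole s',proj('side',[.5005,-.0385,.045]),'tip s',proj('side',[.5005,-.0385,.104]),'grip s',proj('side',[.5005,-.0385,.249]))
f=lambda im,k: cv2.resize(im,None,fx=k,fy=k,interpolation=3)
cv2.imwrite('pics/m5.png',np.hstack([f(im[60:260,180:380],2)[:400],f(b[170:270,270:370],4)]))
E
```

```text
clock: 23.75
position: [0.4997, -0.0396, 0.2495]
ee_rot: [0.996, 0.087, -0.001, -0.0]
ft_force: [0.3, 0.5, 0.6]
grip_width: 0.265
grasp_force: 78.1
shift [ 0.0012 -0.0009  0.0765] turn [-0.0011  0.0021 -0.0013] rows>= 2.0
pos [ 0.4997 -0.0396  0.2495] q [ 0.2676  0.0768 -0.2922  1.7645  0.0221  1.306  -1.4272] t 23.75 grip 0.2654431430099662 78.14659380722333 F [0.3328 0.4605 0.562 ]
[([321.1, 178.8], 0.74), ([337.8, 323.2], 0.48), ([324.6, 185.6], 0.49)]
hole w [279.42501802 179.55345162] tip w [279.34803975 195.45445416]
hole s [322.98795727 242.25845071] tip s [323.34854024 222.70033027] grip s [324.29851973 171.17317835]
```

View pics/m5.png

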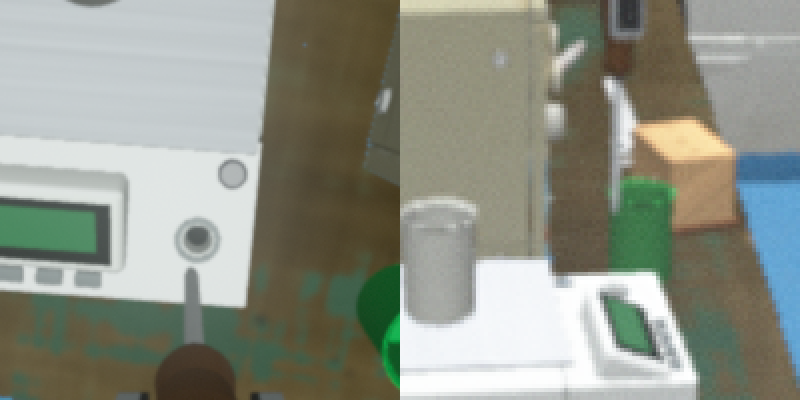

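The wrist crop puts the hole at (278.5,179.5) and the blade tip at (275.5,194), slightly left of the prediction (279.3,195.5). In the side view the tip is at (323,222.5), as predicted.

```bash
python3 - <<'E'
from h import *
np.set_printoptions(precision=4,suppress=True)
o=sensors.get_obs()
im=cv2.imread('pics/w6.png'); g=cv2.cvtColor(im,6).astype(int)
for r in(192,194,196,199,204,210,216,222,228): print(r,g[r,266:290].tolist())
h=atz('wrist',(278.5,179.5),.045,o); t=atz('wrist',(275.5,194.),.104,o); print(h,t,h-t)
E
```

```text
192 [227, 227, 227, 227, 227, 227, 227, 224, 220, 216, 216, 219, 220, 221, 222, 223, 225, 226, 226, 227, 227, 227, 227, 227]
194 [227, 227, 227, 227, 227, 226, 217, 188, 157, 147, 159, 186, 214, 225, 227, 227, 227, 227, 227, 227, 227, 227, 227, 227]
196 [227, 226, 227, 227, 226, 220, 194, 151, 128, 127, 127, 136, 173, 212, 225, 227, 227, 227, 227, 227, 227, 227, 227, 227]
199 [227, 227, 227, 227, 226, 213, 171, 134, 126, 127, 128, 130, 145, 185, 219, 226, 227, 226, 227, 227, 227, 226, 227, 227]
204 [227, 227, 227, 226, 225, 213, 171, 133, 126, 126, 125, 126, 130, 171, 216, 226, 226, 226, 227, 226, 227, 226, 226, 226]
210 [211, 211, 212, 212, 211, 200, 163, 130, 124, 124, 125, 125, 128, 148, 190, 218, 225, 225, 225, 225, 225, 225, 226, 226]
216 [94, 95, 94, 94, 94, 101, 111, 119, 121, 122, 123, 123, 124, 123, 116, 100, 95, 95, 94, 93, 93, 92, 93, 93]
222 [91, 92, 92, 90, 91, 98, 109, 117, 120, 121, 121, 120, 122, 121, 114, 100, 92, 92, 90, 90, 90, 89, 90, 90]
228 [90, 90, 90, 90, 91, 95, 108, 116, 118, 119, 119, 120, 121, 121, 117, 108, 93, 87, 87, 88, 88, 87, 88, 88]
[ 0.5008 -0.0373  0.045 ] [ 0.5014 -0.0349  0.104 ] [-0.0007 -0.0024 -0.059 ]
```

```bash
python3 -m inch '[[[-0.001,0.0022,0.015,0,0,0,1],[-0.001,0.0022,0.03,0,0,0,1],[-0.001,0.0022,0.042,0,0,0,1],[-0.001,0.0022,0.05,0,0,0,1],[-0.001,0.0022,0.05,0,0,0,1]]]'; python3 - <<'E'
from h import *
np.set_printoptions(precision=4,suppress=True)
o,im=shot('wrist','w7.png'); print(o['position'],o['ft_force'])
cv2.imwrite('pics/m7.png',cv2.resize(im[130:230,220:340],None,fx=5,fy=5,interpolation=3))
E
```

```text
clock: 24.45
position: [0.4987, -0.0408, 0.1988]
ee_rot: [0.996, 0.087, -0.002, -0.001]
ft_force: [-0.0, -0.2, -0.8]
grip_width: 0.262
grasp_force: 78.2
[ 0.4987 -0.0408  0.1988] [-0.0069 -0.2289 -0.823 ]
```

View pics/m7.png

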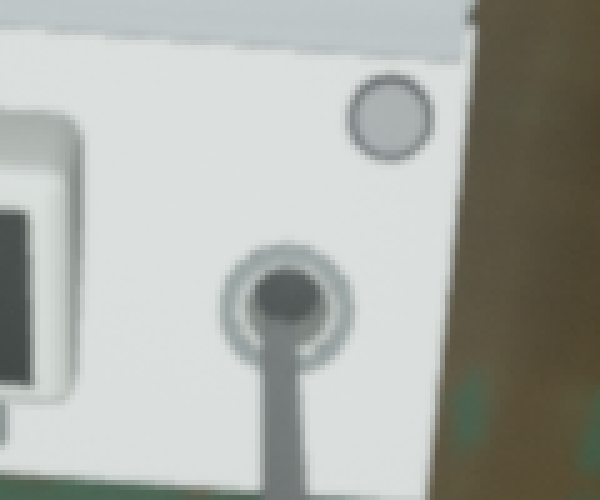

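The tip at (276.4,194.4) is right over the hole at (277.4,191), well centred given its 8 mm of height. Descend and press.

```bash
python3 -m inch '[[[0.0005,-0.0005,0.008,0,0,0,1],[0.0005,-0.0005,0.014,0,0,0,1],[0.0005,-0.0005,0.018,0,0,0,1],[0.0005,-0.0005,0.018,0,0,0,1],[0.0005,-0.0005,0.018,0,0,0,1]]]'; python3 -m inch '[[[0,0,0.003,0,0,0,1],[0,0,0.005,0,0,0,1],[0,0,0.005,0,0,0,1],[0,0,0.005,0,0,0,1]]]'
```

```text
clock: 25.0
position: [0.4995, -0.0401, 0.1817]
ee_rot: [0.996, 0.087, -0.001, -0.001]
ft_force: [-0.0, 0.3, 0.0]
grip_width: 0.264
grasp_force: 78.2
clock: 25.4
position: [0.4998, -0.0401, 0.177]
ee_rot: [0.996, 0.087, -0.001, -0.001]
ft_force: [0.9, 0.1, 1.9]
grip_width: 0.266
grasp_force: 78.3
```

```bash
python3 -m inch '[[[0,0,0.002,0,0,0,1],[0,0,0.0035,0,0,0,1],[0,0,0.0035,0,0,0,1],[0,0,0.0035,0,0,0,1]]]'; python3 -m inch '[[[0,0,0.001,0,0,0,1],[0,0,0.002,0,0,0,1],[0,0,0.002,0,0,0,1],[0,0,0.002,0,0,0,1]]]'
```

```text
clock: 25.8
position: [0.5002, -0.04, 0.1741]
ee_rot: [0.996, 0.087, 0.0, -0.0]
ft_force: [-0.3, 0.5, 9.4]
grip_width: 0.264
grasp_force: 78.9
clock: 26.2
position: [0.5012, -0.0399, 0.1736]
ee_rot: [0.996, 0.087, 0.001, -0.0]
ft_force: [-1.9, 0.4, 19.5]
grip_width: 0.263
grasp_force: 79.8
```

```bash
python3 -m inch '[[[0,0,-0.001,0,0,0,1],[0,0,-0.001,0,0,0,1],[0,0,-0.001,0,0,0,1],[0,0,-0.001,0,0,0,1],[0,0,-0.001,0,0,0,1]]]'; python3 -c "
from h import *
for c in('side','top','wrist'): shot(c,c+'_end.png')
print([(r['pixel'],round(r['conf'],2)) for r in spotter.look_for('beaker_center','side')][:3])
a=cv2.imread('pics/side_end.png')[190:350,240:400];b=cv2.imread('pics/wrist_end.png')[110:270,200:360]
cv2.imwrite('pics/m8.png',cv2.resize(np.hstack([a,b]),None,fx=2.5,fy=2.5,interpolation=3))"; python3 go.py .5 -.04 .17 10 90 0
```

```text
clock: 26.7
position: [0.5007, -0.0399, 0.1739]
ee_rot: [0.996, 0.087, 0.001, -0.0]
ft_force: [-0.3, -0.5, 14.2]
grip_width: 0.264
grasp_force: 79.3
[([330.0, 229.5], 0.9), ([259.2, 296.1], 0.88), ([297.0, 263.9], 0.67)]
shift [-0.0007 -0.0001  0.0039] turn [-0.0006 -0.0017  0.0004] rows>= 1.0
pos [ 0.5007 -0.04    0.1739] q [ 0.264   0.137  -0.2948  1.8642  0.0426  1.1451 -1.4416] t 26.9 grip 0.2692591700023169 79.29967256390228 F [-1.3795  0.1838 13.1424]
```

View pics/m8.png

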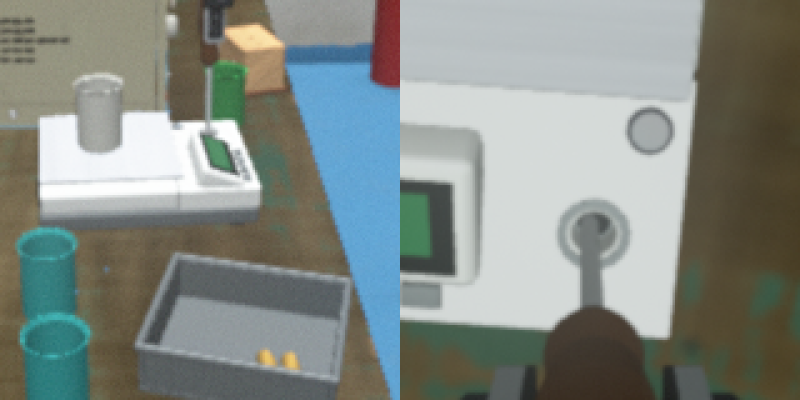

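The blade is inside the hole (wrist crop around (590,225)) pressing at about 13 N at the fully-down height. The beaker stands upright on the pan, and the spacers are in the tray.

```bash
python3 -c "
from workcell import order
print(order.hand_in())"
```

```text
the job is handed in; nothing more can be done
None
```

I handed the job in at about 27 s with all four spacers in the tray, the empty beaker upright and released on the pan, and the gripped screwdriver pressing the switch at about 13 N at its fully-down height; the hand-in gave no verdict.

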